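Fill a foam carrier and lift it level

TASK

Take the steel measuring cup by its upright tab and pour all six dried dates into the empty bay of the white foam carrier while the carrier stands on the bench, then stand the empty cup upright on the bench again and let go of it. Then take the carrier by its middle grip wall, lift it straight up about 12 cm clear of the bench without tipping it, and finish while still holding it there, steady and level, with the dates and the cold pack still in their bays. Leave the other things on the bench where they are.

Things in the scene. Friction and masses are not known exactly. Their poses are not given: they have to be found in the camera images.
- carrier: White foam two-bay carrier, 200 mm along x, 140 mm along y, about 0.22 kg, loose. Origin: centre of its underside, z up. Outer walls 10 mm thick, 64 mm high; bay floors 8 mm up. A middle wall 18 mm thick in the y-z plane divides it into two bays: the empty one on the +x side, the one with the cold pack on the -x side.
- carrier_grip (a point): Grip of the carrier: over y from -38 to +38 mm the middle wall (18 mm thick along x) rises to 122 mm. This point is in the middle of the grip, 98 mm above the underside; pinch it here along the carrier's x, from above. Same axes as the carrier.
- bay_floor (a point): Centre of the empty bay's floor: 49.5 mm towards +x from the carrier's origin, 8 mm up. The bay is open on top, 81 mm along x and 120 mm along y inside. Same axes as the carrier.
- cold_pack: White hard cold pack, a block 72 x 108 x 26 mm, about 0.09 kg, lying loose in the -x bay of the carrier. Origin: centre of its underside.
- cup: Steel measuring cup: open rectangular scoop, x from -85 to +40 mm, 64 mm wide, walls 3 mm thick, 48 mm high, about 0.18 kg empty, loose. Origin on the underside, z up. Its -x end has no wall: a ramp rises at 32 degrees from the floor at x = -35 mm to the open lip. The dates lie on the floor; they slide out over the lip as the -x end is tipped down by 40 to 85 degrees.
- cup_tab (a point): Where to hold the cup: an upright tab behind its back wall, 34 mm along x, 14 mm thick along y, its black part from 42 to 104 mm above the underside. This point is on the tab's middle line, 56 mm towards +x from the cup's origin and 82 mm up; pinch it along y, from above. Same axes as the cup.
- cup_lip (a point): Middle of the pouring lip's edge of the cup: 85 mm towards -x from the cup's origin, 34 mm high. Same axes as the cup.
- date0: One of six hard dried dates, dark red-brown, a rounded lump 26 mm long and 16 mm thick, 10 g; origin at its centre. At the start all six lie in the cup.
- date1: One of six hard dried dates, dark red-brown, a rounded lump 26 mm long and 16 mm thick, 10 g; origin at its centre. At the start all six lie in the cup.
- date2: One of six hard dried dates, dark red-brown, a rounded lump 26 mm long and 16 mm thick, 10 g; origin at its centre. At the start all six lie in the cup.
- date3: One of six hard dried dates, dark red-brown, a rounded lump 26 mm long and 16 mm thick, 10 g; origin at its centre. At the start all six lie in the cup.
- date4: One of six hard dried dates, dark red-brown, a rounded lump 26 mm long and 16 mm thick, 10 g; origin at its centre. At the start all six lie in the cup.
- date5: One of six hard dried dates, dark red-brown, a rounded lump 26 mm long and 16 mm thick, 10 g; origin at its centre. At the start all six lie in the cup.
- tape_roll: Bystander: loose roll of tape lying flat, 96 mm across, 48 mm high, between carrier and cup. Origin: centre of its underside.
- tape_roll2: Bystander: loose brown roll of tape lying flat, 100 mm across, 24 mm high. Origin: centre of its underside.
- jar: Bystander: loose jar, 68 mm across, 100 mm high. Origin: centre of its underside.
- marker: Bystander: loose black marker pen, 130 mm long, 16 mm thick. Origin: below its middle.

How it is judged:
On the way, in this order (a step that is already met when the one before it is completed fails the run):
1. all six dates are in the empty bay of the carrier, which stands on the bench, poured from the cup held in the air (x of date0 in the frame of carrier between 0.009 and 0.09 m and y of date0 in the frame of carrier between -0.06 and 0.06 m and z of date0 in the frame of carrier between 0 and 0.064 m and x of date1 in the frame of carrier between 0.009 and 0.09 m and y of date1 in the frame of carrier between -0.06 and 0.06 m and z of date1 in the frame of carrier between 0 and 0.064 m and x of date2 in the frame of carrier between 0.009 and 0.09 m and y of date2 in the frame of carrier between -0.06 and 0.06 m and z of date2 in the frame of carrier between 0 and 0.064 m and x of date3 in the frame of carrier between 0.009 and 0.09 m and y of date3 in the frame of carrier between -0.06 and 0.06 m and z of date3 in the frame of carrier between 0 and 0.064 m and x of date4 in the frame of carrier between 0.009 and 0.09 m and y of date4 in the frame of carrier between -0.06 and 0.06 m and z of date4 in the frame of carrier between 0 and 0.064 m and x of date5 in the frame of carrier between 0.009 and 0.09 m and y of date5 in the frame of carrier between -0.06 and 0.06 m and z of date5 in the frame of carrier between 0 and 0.064 m and height (world z) of carrier below 0.008 m and height (world z) of cup above 0.02 m), for 0.2 s.
2. the cup stands upright on the bench again, let go (height (world z) of cup between -0.008 and 0.008 m and angle between cup's own z axis and vertical below 0.1 rad and contact force between the fingers and cup below 0.05 N and linear speed of cup below 0.02 m/s and contact force between cup and carrier below 0.05 N), for 0.2 s.
At the end, for the whole second after the job is handed in: Carrier held by the fingers (over 1 N), underside over 80 mm up, level within 0.12 rad, still, over its own part of the bench (x 0.34-0.64, |y| < 0.37), touching no other thing; six dates in its +x bay, cold pack in its -x bay; cup upright (0.10 rad) at rest on the bench, let go (all of step 2 and x of date0 in the frame of carrier between 0.009 and 0.09 m and y of date0 in the frame of carrier between -0.06 and 0.06 m and z of date0 in the frame of carrier between 0 and 0.064 m and x of date1 in the frame of carrier between 0.009 and 0.09 m and y of date1 in the frame of carrier between -0.06 and 0.06 m and z of date1 in the frame of carrier between 0 and 0.064 m and x of date2 in the frame of carrier between 0.009 and 0.09 m and y of date2 in the frame of carrier between -0.06 and 0.06 m and z of date2 in the frame of carrier between 0 and 0.064 m and x of date3 in the frame of carrier between 0.009 and 0.09 m and y of date3 in the frame of carrier between -0.06 and 0.06 m and z of date3 in the frame of carrier between 0 and 0.064 m and x of date4 in the frame of carrier between 0.009 and 0.09 m and y of date4 in the frame of carrier between -0.06 and 0.06 m and z of date4 in the frame of carrier between 0 and 0.064 m and x of date5 in the frame of carrier between 0.009 and 0.09 m and y of date5 in the frame of carrier between -0.06 and 0.06 m and z of date5 in the frame of carrier between 0 and 0.064 m and x of cold_pack in the frame of carrier between -0.07 and -0.03 m and z of cold_pack in the frame of carrier between 0 and 0.025 m and height (world z) of carrier above 0.08 m and angle between carrier's own z axis and vertical below 0.12 rad and linear speed of carrier below 0.02 m/s and angular speed of carrier below 0.08 rad/s and contact force between the fingers and carrier above 1 N and contact force between carrier and cup below 0.05 N and contact force between carrier and tape_roll below 0.05 N and contact force between carrier and tape_roll2 below 0.05 N and contact force between carrier and jar below 0.05 N and contact force between carrier and marker below 0.05 N and world x of carrier between 0.34 and 0.64 m and world y of carrier between -0.37 and 0.37 m); the arm keeps its last pose, push and grip.
It fails at once if the carrier is tipped by more than 0.35 rad (angle between carrier's own z axis and vertical above 0.35 rad).
It fails at once if another loose thing on the bench is pushed away by more than 30 mm or tipped over (distance of any of tape_roll, tape_roll2, jar, marker from where it was at the start of the episode above 0.03 m or angle between any of tape_roll, tape_roll2, jar's own z axis and vertical above 0.5 rad).
It also fails if it takes over 72 s, if anything falls off the work surface, if the arm or the gripper's body presses on something with over 40 N, if the wrist force passes 120 N, or if a joint passes its speed limit or range.

ROBOT

A 6-joint arm with a two-finger parallel gripper is mounted at the origin on the work surface. World frame = base frame: x ahead of the robot, y to its left, z up, the work surface at z = 0. Lengths are in m, angles in rad, forces in N, time in s.
With the tool pointing down it reaches from about 0.25 to 0.775 m from the base axis. Payload 4 kg.
Tool frame: the origin (TCP) lies between the finger pads; the fingertips stand 14 mm ahead of it and the grasp point (between the pads) lies 5 mm behind it (nose_length is the distance from the TCP to the fingertips, in m); z points along the fingers, y is the line along which they close (so a half turn about z gives the same grasp; the last joint's range is limited). The gripper opens to 94 mm and grips with 3 to 60 N. Pads are 16 mm wide; open, the fingers measure 119 mm over their backs; the gripper's body (75 mm by 177 mm) begins 78 mm behind the grasp point.
Start: joints at [-1.255, 0.087, 1.371, -0, 1.684, -0.103], TCP at [0.224, -0.502, 0.22] pointing down, gripper open.
Joint ranges: [-3.1, 3.1], [-0.76, 2.03], [0.27, 2.55], [-1.08, 4.22], [0.17, 2.65], [-2.57, 2.57]. Speed limits (rad/s): [2.79, 2.79, 3.14, 3.14, 3.14, 3.14].

INTERFACE

Orientations are given as [roll, pitch, yaw] about the fixed x, y, z axes, in that order (R = Rz(yaw) Ry(pitch) Rx(roll)).
In Python, from bench import * gives the robot as it stands.
- The arm moves only by the tool move_arm, never from a script. Its argument "steps" is one flat list of numbers, 7 for each row, row after row: the turn, a rotation vector about the world's x, y, z in rad, then the shift along the world's x, y, z in m, then the opening, from 0 (shut) to 1 (fully open). A call has 1 to 12 rows; each row is the pose to reach, as a shift and turn from the pose commanded when the call began; what a row does not reach only later rows make up. A row lasts 1/10 s, in which the tool goes at most 50 mm and 8.59 degrees, less where a joint would pass 70% of its speed; a pose out of reach is approached as far as the arm can. A call with a gripper value outside its range is refused whole. The fingers move at their own pace and stop on an object; the grip force is fixed at half the most. Time passes only in rows, so rows that repeat a pose let the fingers close. It gives the time, the measured TCP pose, the force, the opening and the grip force at its end, in the units of the state.
- get_obs(): the state, without advancing time (a new reading comes with each control period).
- snapshot(name): name is "scene" or "top" or "wrist"; returns (picture, depth): 400x640x3 uint8, red, green, blue; 400x640 float32, m along the optical axis (not along the pixel's ray), 0 where there is no reading.
- camera_model(name): a dict with "fx", "fy", "cx", "cy" (pixels), "rvec" (rotation vector, rad) and "tvec" (3), from world to camera coordinates, as OpenCV has them. Camera axes: x right, y down, z forward; pixel columns grow to the right and rows downward; lengths in m; the calibration is good to about 2 mm. A picture is of the moment at which its call begins: read the wrist's pose just before it. camera_model takes no time and is no camera call; for the wrist camera it gives the pose at the moment of the call.
- close_job(): hands the job in; it is judged then, once.
Trained networks look in the newest picture that a camera, given by its name, has taken for a name from the list of things; names that differ only in an ending like _2 or _b are one class to them, and where a whole thing is asked for, a point or a joint stands for the part that bears it (a point fixed in the world has none). Each returns a list of dicts, best first, with "score" (0 to 1); they miss things now and then, are a little off and sometimes report something else, mostly with a low value. They report only what shows in the picture. A call takes as long as a camera call.
- silhouettes(camera, target): "pixels" (400x640 bool, what is visible of it) and "uv" ([column, row] in pixels, amid what is visible of it).
- spot_point(camera, target): "uv" ([column, row] in pixels: a listed point, or the origin of a listed thing).
The state is a dict: "time": time; "joint_positions": joint angles; "qvel": joint speeds; "joint_torque": joint torques, N m; "tool_pos": TCP position; "ee_rot": TCP orientation; "wrist_force": force on the tool from outside, world axes, zero at the start; "wrist_torque": the same for the moment, N m; "width": finger opening in m; "finger_force": force on a finger pad.
Only numpy, scipy, OpenCV 4.12 (cv2) and the standard library are available. Lean on these libraries where they do the work, as an engineer would, in place of code of your own. Each camera call takes 0.05 s, during which the arm holds its last target. There are 200 camera calls.

## Working session

There is one attempt and no reset: what is moved stays moved. The work goes in short steps, Python scripts to look and compute and a tool call to move; the robot and the scene stay as the last step left them, time stands still between calls to the robot, and variables do not carry over. Pictures are saved under pics/ and viewed, at most 10 in all, crops included, and the job is handed in when it is done.

Besides the shell and the picture viewer there is one more tool, called after "Request:" as name(argument=value, ...), one argument or row to a line, values as JSON. move_arm: Moves the arm, as the interface text tells. Its arguments: {"type":"object","properties":{"steps":{"type":"array"}},"required":["steps"]}

```bash
mkdir -p pics; cat > h.py <<'E'
from bench import *
import numpy as np, cv2
def world(cam,depth,mask):
    m=camera_model(cam); R=cv2.Rodrigues(np.array(m["rvec"],float))[0]; t=np.array(m["tvec"],float)
    v,u=np.nonzero(mask&(depth>0)); z=depth[v,u]
    p=np.c_[(u-m["cx"])/m["fx"]*z,(v-m["cy"])/m["fy"]*z,z]
    return (p-t.ravel())@R
def ray(cam,uv,h):
    m=camera_model(cam); R=cv2.Rodrigues(np.array(m["rvec"],float))[0]; t=np.array(m["tvec"],float).ravel()
    d=R.T@np.array([(uv[0]-m["cx"])/m["fx"],(uv[1]-m["cy"])/m["fy"],1]); c=-R.T@t
    return c+d*(h-c[2])/d[2]
E
python3 - <<'E'
from h import *
np.set_printoptions(precision=4,suppress=True)
ims=[]
for c in("top","scene"):
    im,d=snapshot(c); cv2.imwrite(f"pics/{c}0.png",im[...,::-1]); ims.append(im)
    for n in("carrier","cold_pack","cup","tape_roll","tape_roll2","jar","marker"):
        for s in silhouettes(c,n)[:2]:
            P=world(c,d,s["pixels"])
            print(c,n,round(s["score"],2),s["uv"],len(P),P.min(0) if len(P) else'',P.max(0) if len(P) else '', cv2.minAreaRect(P[:,:2].astype(np.float32)) if len(P) else '')
    for n,h in(("carrier_grip",.098),("bay_floor",.008),("carrier",0),("cup_tab",.082),("cup_lip",.034),("cup",0)):
        for s in spot_point(c,n)[:2]: print(c,n,round(s["score"],2),s["uv"],ray(c,s["uv"],h))
o=get_obs();print(o["time"],o["tool_pos"],o["ee_rot"],o["wrist_force"])
E
```

```text
top carrier 0.68 [434.6, 212.2] 6134 [ 0.3737 -0.3063 -0.0022] [ 0.5793 -0.1428  0.1269] ((0.4770343005657196, -0.2254764884710312), (0.20054593682289124, 0.15799520909786224), 2.4209206104278564)
top cold_pack 0.71 [436.7, 248.5] 2079 [ 0.3903 -0.2733  0.0125] [ 0.4644 -0.1638  0.0394] ((0.42785730957984924, -0.21841511130332947), (0.0720706433057785, 0.10848727077245712), 2.1788980960845947)
top cup 0.83 [209.7, 227.0] 2511 [ 0.4096  0.1716 -0.0032] [0.5724 0.2936 0.1106] ((0.4970768094062805, 0.22701357305049896), (0.08450827747583389, 0.16300997138023376), 69.46711730957031)
top tape_roll 0.84 [319.4, 170.1] 1169 [ 0.5103 -0.0431 -0.0038] [0.6151 0.0557 0.0528] ((0.5594406127929688, 0.007732577621936798), (0.10337574034929276, 0.0951310247182846), 73.0550537109375)
top tape_roll 0.68 [392.0, 112.5] 1117 [ 0.6355 -0.1868 -0.0032] [ 0.7381 -0.0884  0.029 ] ((0.6843121647834778, -0.13815592229366302), (0.09948413074016571, 0.09851524978876114), 80.39130401611328)
top tape_roll2 0.84 [319.4, 170.1] 1169 [ 0.5103 -0.0431 -0.0038] [0.6151 0.0557 0.0528] ((0.5594406127929688, 0.00773257
[... 3278 characters left out ...]
082062), 65.41632843017578)
scene marker 0.98 [299.0, 292.0] 333 [0.6293 0.1255 0.0033] [0.756  0.1411 0.0197] ((0.6926634907722473, 0.13331015408039093), (0.014947459101676941, 0.12672635912895203), 89.15284729003906)
scene bay_floor 0.55 [282.2, 167.5] [ 0.5258 -0.2081  0.008 ]
scene bay_floor 0.53 [422.3, 262.7] [0.4033 0.245  0.008 ]
scene carrier 0.71 [293.7, 159.0] [ 0.4771 -0.2221  0.    ]
scene cup_tab 0.69 [365.5, 267.0] [0.5533 0.1949 0.082 ]
scene cup_lip 0.89 [422.4, 263.1] [0.4174 0.2511 0.034 ]
scene cup 0.7 [294.1, 158.9] [ 0.4759 -0.2218  0.    ]
scene cup 0.62 [384.1, 278.2] [0.5039 0.2201 0.    ]
1.4 [ 0.2236 -0.5025  0.2195] [3.1415 0.     0.4188] [ 0.6603  0.6361 -0.7556]
```

View pics/top0.png

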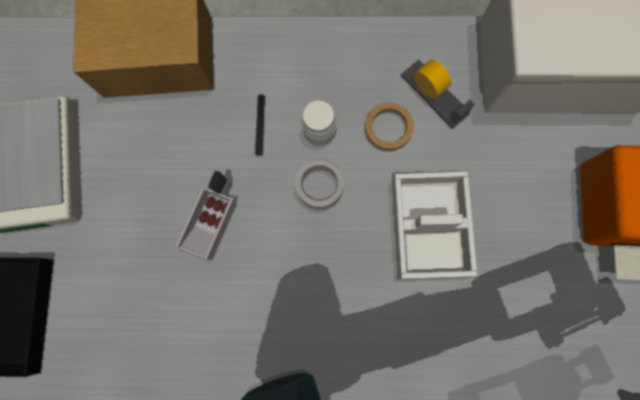

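View pics/scene0.png

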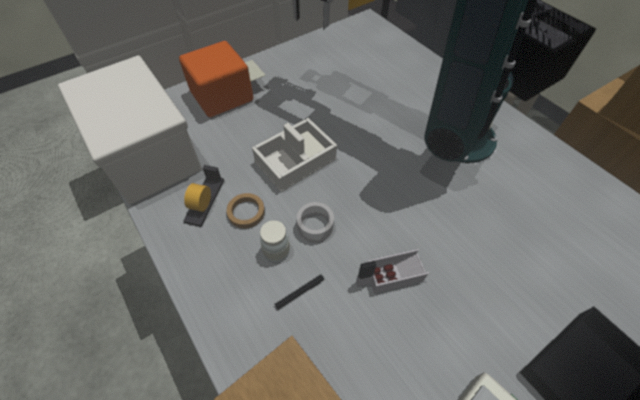

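The top view shows the cup at about (207,222), with its black tab at (218,181) and lip at (194,250). The carrier is at (434,222), with its empty bay towards +x. The white tape roll is at (320,184), and the path over it is clear at height. I'll refine the cup and carrier poses once from depth.

```bash
python3 - <<'E'
from h import *
np.set_printoptions(precision=4,suppress=True)
for c in("top","scene"):
    im,d=snapshot(c)
    P=world(c,d,silhouettes(c,"cup")[0]["pixels"])
    T=P[(P[:,2]>.085)]; B=P[(P[:,2]<.06)&(P[:,2]>.03)]
    for n,q in(("tab",T),("rim",B)): print(c,n,len(q),q.mean(0),q[:,2].max(),cv2.minAreaRect(q[:,:2].astype(np.float32)))
    P=world(c,d,silhouettes(c,"carrier")[0]["pixels"])
    for n,lo,hi in(("grip",.115,.13),("rim",.055,.07)):
        q=P[(P[:,2]>lo)&(P[:,2]<hi)]; print(c,n,len(q),q.mean(0),cv2.minAreaRect(q[:,:2].astype(np.float32)))
E
```

```text
<stdin>:7: RuntimeWarning: Mean of empty slice.
  ret = um.true_divide(
Traceback (most recent call last):
ValueError: zero-size array to reduction operation maximum which has no identity
```

```bash
python3 - <<'E'
from h import *
np.set_printoptions(precision=4,suppress=True)
for c in("top","scene"):
    im,d=snapshot(c); A=world(c,d,d>0)
    cup=(abs(A[:,0]-.49)<.11)&(abs(A[:,1]-.22)<.08); car=(abs(A[:,0]-.477)<.12)&(abs(A[:,1]+.22)<.09)
    for n,m,lo,hi in(("tab",cup,.09,.13),("cuprim",cup,.028,.06),("grip",car,.115,.13),("rim",car,.055,.07)):
        q=A[m&(A[:,2]>lo)&(A[:,2]<hi)]
        if len(q)>3: print(c,n,len(q),q.mean(0),np.median(q[:,2]),cv2.minAreaRect(q[:,:2].astype(np.float32)))
E
```

```text
top tab 163 [0.5503 0.1955 0.1019] 0.10294728243216984 ((0.5513321161270142, 0.19664669036865234), (0.014232605695724487, 0.03416857495903969), 67.37104797363281)
top cuprim 962 [0.478  0.2259 0.0418] 0.04256996178347774 ((0.4924015998840332, 0.22012847661972046), (0.06729775667190552, 0.15963533520698547), 69.01761627197266)
top grip 436 [ 0.4759 -0.2164  0.1211] 0.12124652120338143 ((0.47646889090538025, -0.21703796088695526), (0.018240222707390785, 0.07641882449388504), 1.6160308122634888)
top rim 2171 [ 0.4745 -0.2167  0.0628] 0.06307915954336929 ((0.47701525688171387, -0.21723631024360657), (0.2009805142879486, 0.1412089318037033), 2.46560001373291)
scene tab 121 [0.5547 0.2    0.1013] 0.10296269428553567 ((0.5532135367393494, 0.1993989646434784), (0.013267124071717262, 0.03326884284615517), 66.91505432128906)
scene cuprim 703 [0.4827 0.2282 0.0415] 0.04193424760439659 ((0.4936063289642334, 0.22153308987617493), (0.06657712906599045, 0.1606314331293106), 68.70706176757812)
scene grip 147 [ 0.4784 -0.2124  0.1209] 0.12101917419368202 ((0.4780014455318451, -0.21399174630641937), (0.017923204228281975, 0.07588149607181549), 1.7351213693618774)
scene rim 937 [ 0.4817 -0.2062  0.0622] 0.06289353832071258 ((0.4763154983520508, -0.21531793475151062), (0.20195037126541138, 0.14331553876399994), 2.177856206893921)
```

Request:
move_arm(
  steps=[0, 0, 0, 0.02, 0.03, 0.02, 1, 0.1, 0, 0, 0.04, 0.07, 0.03, 1, 0.2, 0, 0, 0.06, 0.11, 0.04, 1, 0.3, 0, 0, 0.08, 0.15, 0.05, 1, 0.4, 0, 0, 0.1, 0.19, 0.05, 1, 0.4, 0, 0, 0.12, 0.23, 0.05, 1, 0.4, 0, 0, 0.12, 0.23, 0.05, 1],
)

```text
time: 2.3
tool_pos: [0.345, -0.2693, 0.2698]
ee_rot: [-2.772, -0.161, 0.394]
wrist_force: [-0.9, -0.4, -0.4]
width: 0.0941
finger_force: 0.0
```

```bash
python3 - <<'E'
from h import *
o=get_obs();print(o["time"],[list(np.round(o[k],4)) for k in("joint_positions","tool_pos","ee_rot","wrist_force")])
E
```

```text
2.3 [[np.float64(-0.9668), np.float64(0.0371), np.float64(1.3772), np.float64(0.2518), np.float64(2.0506), np.float64(0.2599)], [np.float64(0.345), np.float64(-0.2693), np.float64(0.2698)], [np.float64(-2.7722), np.float64(-0.1606), np.float64(0.3942)], [np.float64(-0.8994), np.float64(-0.4281), np.float64(-0.4045)]]
```

Request:
move_arm(
  steps=[-0.1, 0, 0, 0.02, 0.04, 0, 1, -0.2, 0, 0, 0.04, 0.08, 0, 1, -0.3, 0, 0, 0.06, 0.12, 0, 1, -0.4, 0, 0, 0.08, 0.16, 0, 1, -0.4, 0, 0, 0.1, 0.2, 0, 1, -0.4, 0, 0, 0.12, 0.24, 0, 1, -0.4, 0, 0, 0.14, 0.28, 0, 1, -0.4, 0, 0, 0.16, 0.32, 0, 1, -0.4, 0, 0, 0.17, 0.36, 0, 1, -0.4, 0, 0, 0.17, 0.36, 0, 1],
)

```text
time: 3.3
tool_pos: [0.5144, 0.0911, 0.2689]
ee_rot: [-3.14, 0.0, 0.425]
wrist_force: [-0.2, 0.2, 0.6]
width: 0.0937
finger_force: 0.0
```

Request:
move_arm(
  steps=[0, 0, -0.1, 0.01, 0.02, -0.01, 1, 0, 0, -0.2, 0.02, 0.04, -0.02, 1, 0, 0, -0.3, 0.03, 0.06, -0.03, 1, 0, 0, -0.4, 0.038, 0.08, -0.04, 1, 0, 0, -0.5, 0.038, 0.1, -0.05, 1, 0, 0, -0.6, 0.038, 0.11, -0.06, 1, 0, 0, -0.7, 0.038, 0.11, -0.07, 1, 0, 0, -0.8, 0.038, 0.11, -0.08, 1, 0, 0, -0.8, 0.038, 0.11, -0.08, 1, 0, 0, -0.8, 0.038, 0.11, -0.08, 1],
)

```text
time: 4.3
tool_pos: [0.5519, 0.1965, 0.1897]
ee_rot: [3.141, -0.0, -0.38]
wrist_force: [0.4, -0.3, 0.0]
width: 0.0942
finger_force: 0.0
```

```bash
cat > kin.py <<'E'
import numpy as np
from scipy.spatial.transform import Rotation as R
from scipy.optimize import least_squares
def fk(q,p):  # p: a1,h,L1,e,L2,Lt
    X=R.from_euler("z",q[0]); o=X.apply([p[0],0,p[1]])
    X=X*R.from_euler("y",q[1]); o=o+X.apply([0,0,p[2]])
    X=X*R.from_euler("y",q[2]); o=o+X.apply([p[3],0,p[4]])
    X=X*R.from_euler("z",q[3])*R.from_euler("y",q[4])*R.from_euler("z",q[5]); o=o+X.apply([0,0,p[5]])
    return o,X
E
python3 - <<'E'
from h import *; from kin import *
np.set_printoptions(precision=4,suppress=True)
o=get_obs();print(o["time"],o["joint_positions"],o["tool_pos"],o["ee_rot"],o["wrist_force"])
D=[([-1.255,.087,1.371,0,1.684,-.103],[.2236,-.5025,.2195],[np.pi,0,.4188]),
([-.9668,.0371,1.3772,.2518,2.0506,.2599],[.345,-.2693,.2698],[-2.7722,-.1606,.3942]),
(o["joint_positions"],o["tool_pos"],o["ee_rot"])]
f=lambda p:np.concatenate([fk(q,p)[0]-np.array(t) for q,t,_ in D]+[1e-3*(p-np.array([0,.3,.4,0,.4,.2]))])
s=least_squares(f,[0,.3,.4,0,.4,.2]);print(s.x,s.fun[:9])
for q,_,e in D: print((R.from_euler("xyz",e).inv()*fk(q,s.x)[1]).as_rotvec())
from h import *
A,d=snapshot("wrist");cv2.imwrite("pics/w1.png",A[...,::-1])
P=world("wrist",d,d>0);q=P[(P[:,2]>.09)&(P[:,2]<.115)&(abs(P[:,0]-.552)<.05)&(abs(P[:,1]-.198)<.05)]
if len(q)>3:print(len(q),q.mean(0),cv2.minAreaRect(q[:,:2].astype(np.float32)))
E
```

```text
4.3 [ 0.2455  0.1745  1.3322 -0.0005  1.6351  2.1965] [0.5519 0.1965 0.1897] [ 3.1411 -0.0002 -0.3802] [ 0.3823 -0.2692  0.0066]
[ 0.397   2.6134  3.2299  4.9812 -0.6951  0.5874] [-0.0536 -0.0178 -0.0036 -0.0011 -0.0005  0.0019  0.0138 -0.055   0.0017]
[ 0.0003  0.0004 -1.5708]
[ 0.     -0.     -1.5708]
[-0.     -0.     -1.5708]
825 [0.5558 0.1971 0.1036] ((0.5544113516807556, 0.19788095355033875), (0.013691443018615246, 0.033262498676776886), 68.25041198730469)
```

View pics/w1.png

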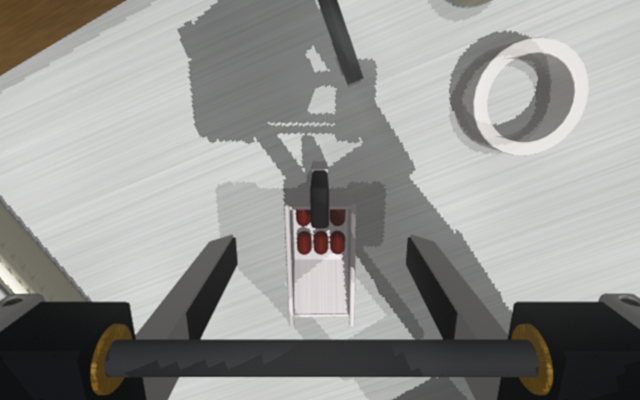

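The wrist view shows the tab (320,195) centred between the fingers and all six dates at the tab end of the cup. The measured tab is at (0.554,0.198), which agrees with the plan, so I'll descend and grip.

Request:
move_arm(
  steps=[0, 0, 0, 0.002, 0.001, -0.04, 1, 0, 0, 0, 0.002, 0.001, -0.075, 1, 0, 0, 0, 0.002, 0.001, -0.1, 1, 0, 0, 0, 0.002, 0.001, -0.113, 1, 0, 0, 0, 0.002, 0.001, -0.113, 0, 0, 0, 0, 0.002, 0.001, -0.113, 0, 0, 0, 0, 0.002, 0.001, -0.113, 0, 0, 0, 0, 0.002, 0.001, -0.113, 0, 0, 0, 0, 0.002, 0.001, -0.113, 0, 0, 0, 0, 0.002, 0.001, -0.113, 0, 0, 0, 0, 0.002, 0.001, -0.113, 0, 0, 0, 0, 0.002, 0.001, -0.113, 0],
)

```text
time: 5.55
tool_pos: [0.5536, 0.1985, 0.0765]
ee_rot: [3.141, 0.0, -0.381]
wrist_force: [0.2, -0.1, -0.0]
width: 0.0333
finger_force: 0.0
```

```bash
sed -i 's/\[p\[0\],0,p\[1\]\]/[p[0],p[6],p[1]]/; s/# p:.*/# p: a1,h,L1,e,L2,Lt,b/' kin.py
cat >> kin.py <<'E'
D=[([-1.255,.087,1.371,0,1.684,-.103],[.2236,-.5025,.2195]),([-.9668,.0371,1.3772,.2518,2.0506,.2599],[.345,-.2693,.2698]),
([.2455,.1745,1.3322,-.0005,1.6351,2.1965],[.5519,.1965,.1897])]
def fit(D):
    p0=np.array([0,.35,.4,0,.4,.2,.056])
    f=lambda p:np.concatenate([fk(q,p)[0]-np.array(t) for q,t in D]+[1e-4*(p-p0)])
    s=least_squares(f,p0); return s.x,s.fun[:-7]
E
python3 - <<'E'
from h import *; from kin import *
np.set_printoptions(precision=4,suppress=True)
o=get_obs();print(o["time"],o["joint_positions"],o["tool_pos"],o["width"],o["finger_force"])
D.append((o["joint_positions"],o["tool_pos"]))
p,r=fit(D);print(p,abs(r).max())
open("d.txt","w").write(repr([list(map(float,o["joint_positions"])),list(map(float,o["tool_pos"]))]))
E
```

```text
5.55 [ 0.248   0.2402  1.4834 -0.0001  1.4182  2.1999] [0.5536 0.1985 0.0765] 0.03325957674771873 0.0
[0.0003 0.1546 0.4471 0.1002 0.4999 0.3373 0.0565] 0.00011294215113355488
```

Request:
move_arm(
  steps=[0, 0, 0, 0, 0, 0, 0, 0, 0, 0, 0, 0, 0, 0, 0, 0, 0, 0, 0, 0, 0, 0, 0, 0, 0, 0, 0, 0, 0, 0, 0, 0, 0, 0, 0, 0, 0, 0, 0, 0, 0.005, 0, 0, 0, 0, 0, 0, 0.015, 0, 0, 0, 0, 0, 0, 0.03, 0, 0, 0, 0, 0, 0, 0.045, 0, 0, 0, 0, 0, 0, 0.06, 0, 0, 0, 0, 0, 0, 0.06, 0],
)

```text
time: 6.65
tool_pos: [0.5557, 0.1991, 0.1409]
ee_rot: [-3.137, -0.006, -0.381]
wrist_force: [0.2, 0.3, -2.4]
width: 0.0139
finger_force: 29.9
```

```bash
cat >> kin.py <<'E'
D.append(eval(open("d.txt").read())); P,_=fit(D)
LO=np.array([-3.1,-.76,.27,-1.08,.17,-2.57]);HI=np.array([3.1,2.03,2.55,4.22,2.65,2.57])
G=np.diag([1.,-1,-1]); ROFF=R.from_rotvec([0,0,1.5708])
def toolR(psi,phi): return R.from_euler("z",psi)*R.from_euler("y",-phi)*R.from_matrix(G)
def ik(pos,Rt,q0):
    W=Rt*R.from_rotvec([0,0,-np.pi/2])
    def f(q):
        o,X=fk(q,P); return np.r_[(o-pos)*5,(W.inv()*X).as_rotvec()]
    s=least_squares(f,np.clip(q0,LO+1e-3,HI-1e-3),bounds=(LO,HI)); return s.x,np.abs(s.fun).max()
# cup-frame offset from TCP: tab point is 5mm behind TCP -> TCP at cup (56,0,77)
def tcp_for_lip(lip,psi,phi):
    X=R.from_euler("z",psi)*R.from_euler("y",-phi)
    return np.array(lip)+X.apply([.141,0,.043])
E
python3 - <<'E'
from h import *; from kin import *
np.set_printoptions(precision=3,suppress=True)
o=get_obs();print(o["joint_positions"],o["width"],o["finger_force"],o["wrist_force"],o["wrist_torque"])
# rotation check
print((toolR(-.38,0).inv()*R.from_euler("xyz",o["ee_rot"])).as_rotvec(), (toolR(-.38,0)*R.from_rotvec([0,0,-np.pi/2])*fk(o["joint_positions"],P)[1].inv()).as_rotvec())
for psi in np.deg2rad([0,30,50,68,90]):
    q=np.array([-.4,0,1.6,.3,1.6,1.]);out=[]
    for phi in np.deg2rad(range(0,86,5)):
        t=tcp_for_lip([.527,-.215,.085],psi,phi); q,e=ik(t,toolR(psi,phi),q); out.append(e)
        if round(np.rad2deg(phi)) in(0,50,80): print(np.rad2deg([psi,phi]).round(),q,e)
    print(max(out))
A,d=snapshot("top");cv2.imwrite("pics/t2.png",A[120:300,120:320,::-1].repeat(3,0).repeat(3,1))
E
```

```text
[ 0.248  0.198  1.402 -0.     1.534  2.2  ] 0.013937203690557494 29.948503375053406 [ 0.172  0.319 -2.392] [-0.01  -0.13   0.054]
[0.004 0.006 0.001] [-0.002  0.007  0.001]
[0. 0.] [-0.392  0.457  1.094  0.     1.59   1.179] 5.338531915718726e-13
[ 0. 50.] [-0.728 -0.226  1.903  0.722  0.88   0.539] 2.1244117576202365e-13
[ 0. 80.] [-1.087 -0.341  2.31   1.591  1.059 -0.36 ] 5.348499421131691e-13
1.2417705752554296e-12
[30.  0.] [-0.304  0.374  1.207  0.     1.56   0.743] 5.338312333563559e-10
[30. 50.] [-0.849 -0.029  1.73   0.882  1.335  0.027] 1.6653345369377348e-15
[30. 80.] [-1.176  0.092  1.935  1.358  1.608 -0.471] 8.326672684688674e-16
5.338312333563559e-10
[50.  0.] [-0.262  0.29   1.316  0.     1.536  0.436] 4.928772439557594e-15
[50. 50.] [-0.852  0.124  1.569  0.86   1.608 -0.193] 2.8265779161706917e-09
[50. 80.] [-1.112  0.332  1.64   1.235  1.872 -0.489] 4.440892098500626e-16
2.8265779161706917e-09
[68.  0.] [-0.241  0.201  1.425 -0.     1.516  0.143] 5.551115123125783e-16
[68. 50.] [-0.82   0.257  1.413  0.802  1.831 -0.367] 1.525677084668331e-09
[68. 80.] [-1.022  0.523  1.367  1.155  2.097 -0.491] 5.86594522955508e-10
4.545558787011349e-09
[90.  0.] [-0.246  0.083  1.557  0.     1.501 -0.246] 1.8268207028829165e-10
[90. 50.] [-0.752  0.403  1.225  0.694  2.078 -0.584] 1.0608061651318224e-09
[90. 80.] [-0.893  0.735  1.034  1.091  2.372 -0.488] 6.965350518584046e-10
1.1866890803347019e-09
```

View pics/t2.png

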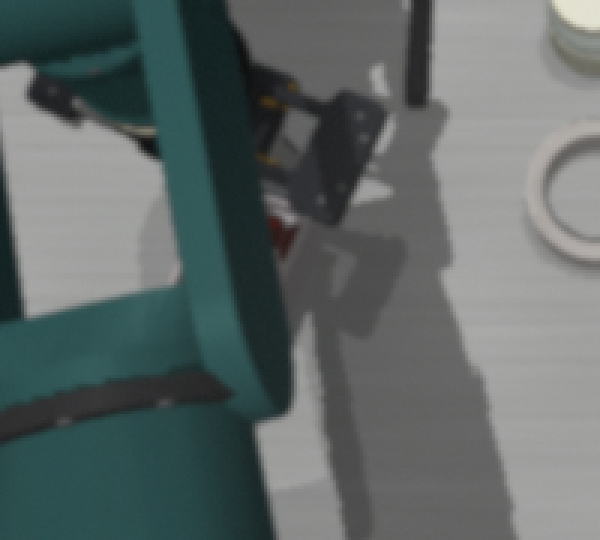

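The cup is held at 30 N with the opening at 13.9 mm (the tab is 14 mm), and it is lifted. Next I'll work out the rows for carrying and tilting it.

```bash
cat > plan.py <<'E'
from kin import *
np.set_printoptions(precision=3,suppress=True)
def show(start,poses,q):
    p0,R0=start
    for t,Rt in poses:
        q,e=ik(t,Rt,q); print(np.r_[(Rt*R0.inv()).as_rotvec(),t-p0].round(3).tolist(),"q",q.round(2),"%.0e"%e)
    return poses[-1],q
E
python3 - <<'E'
from plan import *
q=np.array([.248,.198,1.402,0,1.534,2.2]); s=(np.array([.5536,.1985,.1365]),toolR(-.381,0))
n=12; a=np.linspace(0,1,n+1)[1:]; sm=lambda a:(1-np.cos(np.pi*a))/2
# call 1
end=np.array([.60,.0,.235]); 
s,q=show(s,[(s[0]+(end-s[0])*f,toolR(-.381+.23*f,0)) for f in sm(a[[0,1,2,3,5,7,9,11]])],q)
print()
L=np.array([.5287,-.2145,.125]); end=tcp_for_lip(L,.04,.6); b=s[0]
s,q=show(s,[(b+(end-b)*f,toolR(-.151+.191*f,.6*f)) for f in sm(a)],q)
print(s[0]);print()
s,q=show(s,[(tcp_for_lip([.5287,-.2145,z],.04,f),toolR(.04,f)) for f,z in zip([.63,.66,.69,.72,.76,.8,.84,.88,.92,.96,1.,1.04],[.12,.11,.1,.09]+[.085]*4+[.08]*4)],q)
print()
s,q=show(s,[(tcp_for_lip([.5287,-.2145,z],.04,f),toolR(.04,f)) for f,z in zip([1.08,1.12,1.16,1.2,1.24,1.28,1.32],[.08]*4+[.078]*3)],q)
E
```

```text
[0.0, 0.0, 0.004, 0.001, -0.003, 0.002] q [ 0.24  0.2   1.41 -0.    1.54  2.19] 4e-15
[0.0, 0.0, 0.015, 0.003, -0.013, 0.007] q [0.22 0.19 1.4  0.   1.55 2.16] 2e-13
[0.0, 0.0, 0.034, 0.007, -0.029, 0.014] q [0.2  0.19 1.39 0.   1.56 2.11] 1e-11
[0.0, 0.0, 0.057, 0.012, -0.05, 0.025] q [ 0.16  0.18  1.38 -0.    1.58  2.05] 1e-10
[0.0, 0.0, 0.115, 0.023, -0.099, 0.049] q [0.07 0.17 1.34 0.   1.63 1.91] 1e-13
[0.0, 0.0, 0.173, 0.035, -0.149, 0.074] q [-0.01  0.18  1.29  0.    1.68  1.77] 3e-12
[0.0, 0.0, 0.215, 0.043, -0.185, 0.092] q [-0.07  0.19  1.24  0.    1.71  1.66] 4e-13
[0.0, 0.0, 0.23, 0.046, -0.198, 0.098] q [-0.09  0.2   1.22  0.    1.73  1.63] 7e-10

[-0.002, -0.01, 0.003, 0.0, -0.004, 0.0] q [-0.1   0.19  1.22 -0.    1.72  1.62] 1e-14
[-0.006, -0.04, 0.013, 0.001, -0.014, 0.0] q [-0.12  0.17  1.25 -0.    1.68  1.59] 5e-11
[-0.012, -0.087, 0.028, 0.003, -0.031, 0.001] q [-0.15  0.14  1.28  0.    1.63  1.55] 2e-09
[-0.019, -0.149, 0.048, 0.005, -0.053, 0.001] q [-0.19  0.1   1.33  0.01  1.56  1.49] 2e-15
[-0.026, -0.221, 0.07, 0.008, -0.078, 0.002] q [-0.24  0.06  1.38  0.04
[... 1685 characters left out ...]
-0.0, -0.058, -0.002, -0.017] q [-0.85 -0.28  2.04  1.03  0.89  0.2 ] 6e-10

[0.002, -0.04, -0.0, -0.006, -0.0, 0.001] q [-0.88 -0.3   2.07  1.1   0.9   0.13] 5e-10
[0.003, -0.08, -0.0, -0.012, -0.0, 0.002] q [-0.91 -0.31  2.1   1.17  0.92  0.06] 5e-10
[0.005, -0.12, -0.0, -0.017, -0.001, 0.003] q [-0.94 -0.31  2.13  1.24  0.93 -0.01] 5e-10
[0.006, -0.16, -0.0, -0.023, -0.001, 0.004] q [-0.97 -0.32  2.16  1.3   0.95 -0.08] 3e-10
[0.008, -0.2, -0.0, -0.029, -0.001, 0.002] q [-0.99 -0.32  2.19  1.37  0.98 -0.15] 6e-16
[0.01, -0.24, -0.0, -0.035, -0.001, 0.002] q [-1.02 -0.32  2.22  1.43  1.01 -0.21] 6e-10
[0.011, -0.28, -0.0, -0.041, -0.002, 0.002] q [-1.05 -0.31  2.25  1.49  1.04 -0.28] 7e-10
```

Request:
move_arm(
  steps=[0, 0, 0.004, 0.001, -0.003, 0.002, 0, 0, 0, 0.015, 0.003, -0.013, 0.007, 0, 0, 0, 0.034, 0.007, -0.029, 0.014, 0, 0, 0, 0.057, 0.012, -0.05, 0.025, 0, 0, 0, 0.086, 0.018, -0.075, 0.037, 0, 0, 0, 0.115, 0.023, -0.099, 0.049, 0, 0, 0, 0.144, 0.029, -0.124, 0.062, 0, 0, 0, 0.173, 0.035, -0.149, 0.074, 0, 0, 0, 0.196, 0.039, -0.169, 0.084, 0, 0, 0, 0.215, 0.043, -0.185, 0.092, 0, 0, 0, 0.226, 0.045, -0.195, 0.096, 0, 0, 0, 0.23, 0.046, -0.198, 0.098, 0],
)

```text
time: 7.9
tool_pos: [0.5997, -0.001, 0.2344]
ee_rot: [3.141, 0.0, -0.153]
wrist_force: [-0.3, 0.6, -2.8]
width: 0.014
finger_force: 29.9
```

Request:
move_arm(
  steps=[-0.002, -0.01, 0.003, 0, -0.004, 0, 0, -0.006, -0.04, 0.013, 0.001, -0.014, 0, 0, -0.012, -0.087, 0.028, 0.003, -0.031, 0.001, 0, -0.019, -0.149, 0.048, 0.005, -0.053, 0.001, 0, -0.026, -0.221, 0.07, 0.008, -0.078, 0.002, 0, -0.031, -0.299, 0.095, 0.01, -0.105, 0.003, 0, -0.034, -0.376, 0.119, 0.013, -0.133, 0.003, 0, -0.036, -0.449, 0.141, 0.016, -0.158, 0.004, 0, -0.036, -0.511, 0.159, 0.018, -0.18, 0.004, 0, -0.035, -0.559, 0.174, 0.019, -0.197, 0.005, 0, -0.034, -0.59, 0.182, 0.02, -0.207, 0.005, 0, -0.033, -0.6, 0.185, 0.021, -0.211, 0.005, 0],
)

```text
time: 9.1
tool_pos: [0.6193, -0.2106, 0.2376]
ee_rot: [-3.139, -0.597, 0.038]
wrist_force: [-0.2, 0.5, -1.5]
width: 0.0138
finger_force: 29.9
```

```bash
python3 - <<'E'
from h import *; from kin import *
np.set_printoptions(precision=4,suppress=True)
o=get_obs();print(o["time"],o["tool_pos"],o["width"],o["finger_force"],(toolR(.04,.6).inv()*R.from_euler("xyz",o["ee_rot"])).as_rotvec())
ims=[]
for c in("scene","wrist","top"):
    A,d=snapshot(c); ims.append(A)
    for s in spot_point(c,"cup_lip")[:2]: print(c,s["score"],s["uv"],ray(c,s["uv"],.125))
a=ims[0][80:280,200:440].repeat(2,0).repeat(2,1); b=cv2.resize(ims[1],(480,300)); t=ims[2][130:330,330:570].repeat(2,0).repeat(2,1)
cv2.imwrite("pics/m3.png",cv2.resize(np.vstack([np.hstack([a,t]),np.hstack([b,np.zeros((300,480,3),np.uint8)])]),(800,583))[...,::-1])
E
```

```text
9.1 [ 0.6193 -0.2106  0.2376] 0.013807794143889971 29.949496686458588 [ 0.0011 -0.0025  0.0018]
scene 0.97 [279.6, 139.2] [ 0.5242 -0.208   0.125 ]
scene 0.55 [307.9, 152.0] [ 0.488  -0.1278  0.125 ]
top 0.7 [438.7, 189.5] [ 0.5286 -0.2128  0.125 ]
top 0.45 [431.7, 226.3] [ 0.4623 -0.1982  0.125 ]
```

View pics/m3.png

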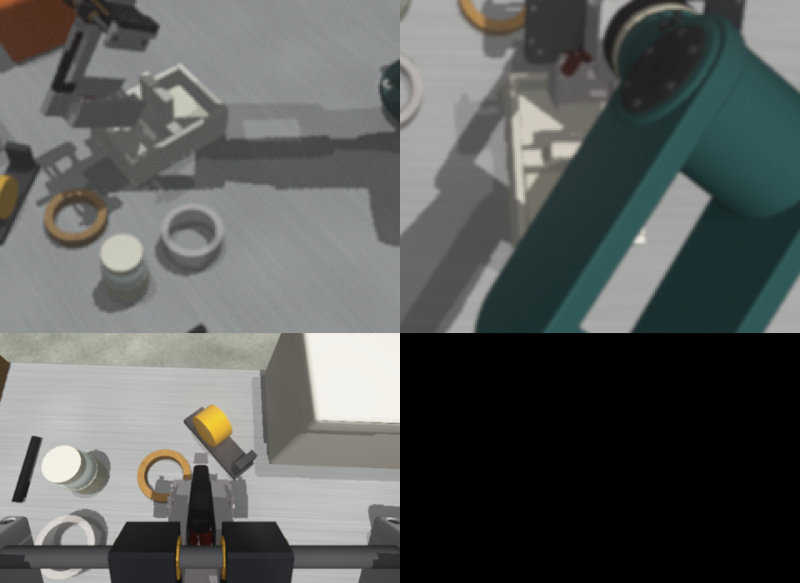

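The lip is over the empty bay at (0.528,-0.213), where I planned it, and the dates are still in the cup. I'll tilt it further.

Request:
move_arm(
  steps=[0.001, -0.03, 0, -0.003, 0, -0.002, 0, 0.002, -0.06, 0, -0.007, 0, -0.01, 0, 0.004, -0.09, 0, -0.011, 0, -0.017, 0, 0.005, -0.12, 0, -0.014, -0.001, -0.025, 0, 0.006, -0.16, 0, -0.019, -0.001, -0.027, 0, 0.008, -0.2, 0, -0.025, -0.001, -0.024, 0, 0.01, -0.24, 0, -0.03, -0.001, -0.021, 0, 0.011, -0.28, 0, -0.035, -0.001, -0.019, 0, 0.013, -0.32, 0, -0.041, -0.002, -0.022, 0, 0.014, -0.36, 0, -0.046, -0.002, -0.02, 0, 0.016, -0.4, 0, -0.052, -0.002, -0.018, 0, 0.018, -0.44, 0, -0.058, -0.002, -0.017, 0],
)

```text
time: 10.6
tool_pos: [0.5628, -0.2119, 0.2233]
ee_rot: [3.14, -1.042, 0.043]
wrist_force: [-0.7, 0.6, -2.3]
width: 0.0141
finger_force: 30.0
```

Request:
move_arm(
  steps=[0.002, -0.04, 0, -0.006, 0, 0.001, 0, 0.003, -0.08, 0, -0.012, 0, 0.002, 0, 0.005, -0.12, 0, -0.017, -0.001, 0.003, 0, 0.006, -0.16, 0, -0.023, -0.001, 0.004, 0, 0.008, -0.2, 0, -0.029, -0.001, 0.002, 0, 0.01, -0.24, 0, -0.035, -0.001, 0.002, 0, 0.011, -0.28, 0, -0.041, -0.002, 0.002, 0, 0.011, -0.28, 0, -0.041, -0.002, 0.002, 0, 0.011, -0.28, 0, -0.041, -0.002, 0.002, 0, 0.011, -0.28, 0, -0.041, -0.002, 0.002, 0, 0.011, -0.28, 0, -0.041, -0.002, 0.002, 0, 0.011, -0.28, 0, -0.041, -0.002, 0.002, 0],
)

```text
time: 11.8
tool_pos: [0.522, -0.2144, 0.2251]
ee_rot: [3.14, -1.321, 0.042]
wrist_force: [0.4, 0.1, -1.5]
width: 0.0138
finger_force: 30.0
```

```bash
python3 - <<'E'
from h import *; from kin import *
np.set_printoptions(precision=4,suppress=True)
o=get_obs();print(o["time"],o["tool_pos"],o["width"],o["finger_force"],o["wrist_force"],(toolR(.04,1.32).inv()*R.from_euler("xyz",o["ee_rot"])).as_rotvec())
ims=[]
for c in("scene","top"):
    A,d=snapshot(c); ims.append(A)
    for i in range(6):
        if i==0:
          for s in silhouettes(c,"date0")[:7]:
            P=world(c,d,s["pixels"]); print(c,round(s["score"],2),s["uv"],P.mean(0) if len(P) else'')
a=ims[0][80:240,200:400].repeat(2,0).repeat(2,1); t=ims[1][140:300,370:570].repeat(2,0).repeat(2,1)
cv2.imwrite("pics/m4.png",np.hstack([a,t])[...,::-1])
E
```

```text
11.8 [ 0.522  -0.2144  0.2251] 0.013764706234004661 29.960432052612305 [ 0.3911  0.1454 -1.4589] [ 0.0007  0.0008 -0.0006]
scene 0.37 [291.2, 164.8] [ 0.5003 -0.1987  0.0204]
```

View pics/m4.png

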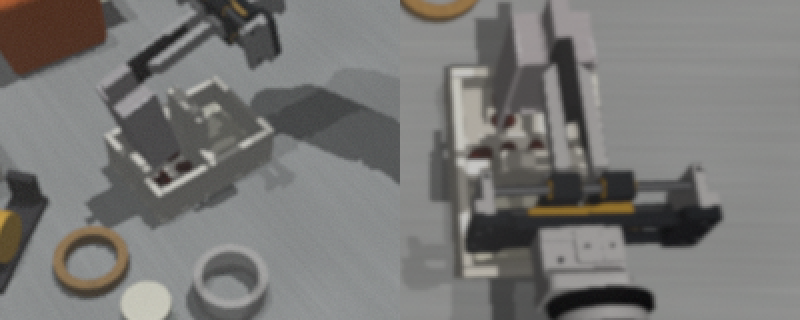

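Dates are visible in the bay. I'll raise the cup while untilting it, then look again from above.

```bash
python3 - <<'E'
from plan import *
q=np.array([-1.05,-.31,2.25,1.49,1.04,-.28]); s0=tcp_for_lip([.5287,-.2145,.078],.04,1.32); s=(s0,toolR(.04,1.32)); print(s0)
s,q=show(s,[(tcp_for_lip([.5287,-.2145,z],.04,f),toolR(.04,f)) for f,z in zip([1.32,1.29,1.24,1.18,1.1,1.02,.94,.86,.78,.7,.64,.6],[.09,.105,.12,.135,.145]+[.15]*7)],q)
print(s[0])
sm=lambda a:(1-np.cos(np.pi*a))/2; a=sm(np.linspace(0,1,13)[1:])
b=s[0];end=np.array([.60,0,.235])
s,q=show(s,[(b+(end-b)*f,toolR(.04-.191*f,.6-.6*f)) for f in a],q)
b=s[0];end=np.array([.5536,.1985,.105])
s,q=show(s,[(b+(end-b)*f,toolR(-.151-.23*f,0)) for f in a],q)
E
```

```text
[ 0.522 -0.215  0.225]
[0.0, 0.0, 0.0, 0.0, 0.0, 0.012] q [-1.05 -0.33  2.23  1.47  1.04 -0.24] 6e-15
[-0.001, 0.03, 0.0, 0.004, 0.0, 0.027] q [-1.03 -0.36  2.19  1.4   1.03 -0.14] 3e-14
[-0.003, 0.08, 0.0, 0.012, 0.0, 0.042] q [-0.99 -0.38  2.14  1.3   1.   -0.02] 2e-13
[-0.006, 0.14, -0.0, 0.021, 0.001, 0.056] q [-0.95 -0.38  2.07  1.18  0.99  0.12] 1e-12
[-0.009, 0.22, 0.0, 0.032, 0.001, 0.065] q [-0.89 -0.36  1.99  1.04  0.98  0.26] 2e-12
[-0.012, 0.3, -0.0, 0.044, 0.002, 0.067] q [-0.84 -0.33  1.92  0.91  0.98  0.4 ] 5e-14
[-0.015, 0.38, 0.0, 0.055, 0.002, 0.064] q [-0.78 -0.29  1.85  0.78  1.    0.51] 9e-14
[-0.018, 0.46, -0.0, 0.066, 0.003, 0.06] q [-0.73 -0.24  1.78  0.67  1.02  0.62] 5e-14
[-0.022, 0.54, 0.0, 0.077, 0.003, 0.054] q [-0.68 -0.19  1.71  0.56  1.06  0.71] 1e-14
[-0.025, 0.62, 0.0, 0.087, 0.003, 0.048] q [-0.64 -0.14  1.64  0.47  1.11  0.8 ] 6e-15
[-0.027, 0.679, 0.0, 0.094, 0.004, 0.043] q [-0.61 -0.09  1.58  0.41  1.15  0.85] 8e-16
[-0.029, 0.719, 0.0, 0.099, 0.004, 0.04] q [-0.59 -0.06  1.55  0.37  1.18  0.88] 2e-10
[ 0.621 -0.211  0.265]
[-0.0, 0.01, -0.003,
[... 1372 characters left out ...]
] q [-0.01  0.18  1.3   0.    1.66  1.77] 1e-09
[0.0, 0.0, -0.085, -0.017, 0.074, -0.048] q [0.03 0.18 1.33 0.   1.63 1.84] 4e-09
[0.0, 0.0, -0.115, -0.023, 0.099, -0.065] q [0.07 0.18 1.37 0.   1.6  1.91] 6e-16
[0.0, 0.0, -0.145, -0.029, 0.125, -0.082] q [0.12 0.18 1.39 0.   1.56 1.99] 1e-15
[0.0, 0.0, -0.173, -0.035, 0.149, -0.097] q [0.16 0.19 1.42 0.   1.53 2.05] 8e-16
[0.0, 0.0, -0.196, -0.04, 0.169, -0.111] q [0.2  0.2  1.43 0.   1.51 2.11] 3e-09
[0.0, 0.0, -0.215, -0.043, 0.185, -0.121] q [0.22 0.21 1.44 0.   1.49 2.16] 8e-10
[0.0, 0.0, -0.226, -0.046, 0.195, -0.128] q [0.24 0.22 1.45 0.   1.48 2.19] 4e-11
[0.0, 0.0, -0.23, -0.046, 0.198, -0.13] q [0.25 0.22 1.45 0.   1.47 2.2 ] 1e-14
```

Request:
move_arm(
  steps=[0, 0, 0, 0, 0, 0.012, 0, -0.001, 0.03, 0, 0.004, 0, 0.027, 0, -0.003, 0.08, 0, 0.012, 0, 0.042, 0, -0.006, 0.14, 0, 0.021, 0.001, 0.056, 0, -0.009, 0.22, 0, 0.032, 0.001, 0.065, 0, -0.012, 0.3, 0, 0.044, 0.002, 0.067, 0, -0.015, 0.38, 0, 0.055, 0.002, 0.064, 0, -0.018, 0.46, 0, 0.066, 0.003, 0.06, 0, -0.022, 0.54, 0, 0.077, 0.003, 0.054, 0, -0.025, 0.62, 0, 0.087, 0.003, 0.048, 0, -0.027, 0.679, 0, 0.094, 0.004, 0.043, 0, -0.029, 0.719, 0, 0.099, 0.004, 0.04, 0],
)

```text
time: 13.2
tool_pos: [0.6214, -0.2096, 0.2641]
ee_rot: [-3.139, -0.598, 0.04]
wrist_force: [0.0, 0.4, -1.4]
width: 0.0136
finger_force: 30.0
```

Request:
move_arm(
  steps=[0, 0.01, -0.003, 0, 0.004, -0.001, 0, -0.001, 0.04, -0.013, -0.001, 0.014, -0.002, 0, -0.002, 0.088, -0.028, -0.003, 0.031, -0.004, 0, -0.002, 0.15, -0.048, -0.005, 0.053, -0.008, 0, -0.001, 0.222, -0.07, -0.008, 0.078, -0.011, 0, 0.002, 0.3, -0.095, -0.01, 0.105, -0.015, 0, 0.008, 0.378, -0.119, -0.013, 0.133, -0.019, 0, 0.014, 0.45, -0.141, -0.016, 0.158, -0.023, 0, 0.021, 0.512, -0.159, -0.018, 0.18, -0.026, 0, 0.028, 0.56, -0.174, -0.019, 0.197, -0.028, 0, 0.032, 0.59, -0.182, -0.02, 0.207, -0.03, 0, 0.033, 0.6, -0.185, -0.021, 0.211, -0.03, 0],
)

```text
time: 14.4
tool_pos: [0.5995, 0.0014, 0.2337]
ee_rot: [-3.141, 0.001, -0.15]
wrist_force: [0.3, -0.8, -1.2]
width: 0.0135
finger_force: 30.0
```

```bash
python3 - <<'E'
from h import *; from kin import *
np.set_printoptions(precision=4,suppress=True)
o=get_obs();print(o["time"],o["tool_pos"],o["width"],o["finger_force"],(toolR(-.151,0).inv()*R.from_euler("xyz",o["ee_rot"])).as_rotvec())
w,_=snapshot("wrist"); A,d=snapshot("top")
for s in silhouettes("top","date0")[:7]:
    P=world("top",d,s["pixels"]); print(round(s["score"],2),s["uv"],len(P),P.mean(0) if len(P) else'')
P=world("top",d,d>0); car=(abs(P[:,0]-.477)<.12)&(abs(P[:,1]+.22)<.09)
for lo,hi in((.115,.13),(.055,.07)):
    q=P[car&(P[:,2]>lo)&(P[:,2]<hi)]; print(cv2.minAreaRect(q[:,:2].astype(np.float32)),np.median(q[:,2]))
t=A[160:290,380:490].repeat(4,0).repeat(4,1); w=cv2.resize(w[:, 220:440],(286,520))
cv2.imwrite("pics/m5.png",np.hstack([t,w])[...,::-1])
E
```

```text
14.4 [0.5995 0.0014 0.2337] 0.013508239627716056 29.96006280183792 [ 0.0007 -0.0008 -0.0007]
0.51 [423.9, 201.1] 75 [ 0.5298 -0.2012  0.0219]
0.5 [407.2, 217.7] 56 [ 0.4952 -0.1768  0.0223]
0.47 [259.1, 142.2] 168 [0.6418 0.1238 0.0406]
0.4 [420.1, 188.0] 93 [ 0.5505 -0.1975  0.0216]
((0.47650375962257385, -0.21691159904003143), (0.018692610785365105, 0.0762152299284935), 2.3722503185272217) 0.12102757404664355
((0.47692352533340454, -0.2172536551952362), (0.20096489787101746, 0.14110511541366577), 2.441725254058838) 0.06301192637128246
```

View pics/m5.png

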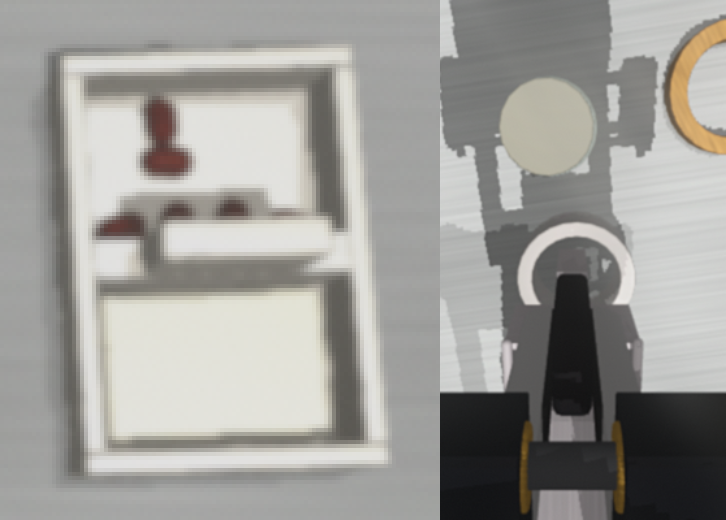

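All six dates are in the +x bay: two at (160,120) and (167,162), and four along the middle wall. The cup is empty and the carrier hasn't moved, so I'll return the cup to its old spot.

Request:
move_arm(
  steps=[0, 0, -0.004, -0.001, 0.003, -0.002, 0, 0, 0, -0.015, -0.003, 0.013, -0.009, 0, 0, 0, -0.034, -0.007, 0.029, -0.019, 0, 0, 0, -0.058, -0.012, 0.05, -0.032, 0, 0, 0, -0.085, -0.017, 0.074, -0.048, 0, 0, 0, -0.115, -0.023, 0.099, -0.065, 0, 0, 0, -0.145, -0.029, 0.125, -0.082, 0, 0, 0, -0.173, -0.035, 0.149, -0.097, 0, 0, 0, -0.196, -0.04, 0.169, -0.111, 0, 0, 0, -0.215, -0.043, 0.185, -0.121, 0, 0, 0, -0.226, -0.046, 0.195, -0.128, 0, 0, 0, -0.23, -0.046, 0.198, -0.13, 0],
)

```text
time: 15.75
tool_pos: [0.5523, 0.1993, 0.1033]
ee_rot: [3.14, 0.001, -0.38]
wrist_force: [-0.0, -0.2, -1.7]
width: 0.0134
finger_force: 30.0
```

Request:
move_arm(
  steps=[0, 0, 0, 0, 0, -0.005, 0, 0, 0, 0, 0, 0, -0.01, 0, 0, 0, 0, 0, 0, -0.015, 0, 0, 0, 0, 0, 0, -0.02, 0, 0, 0, 0, 0, 0, -0.024, 0, 0, 0, 0, 0, 0, -0.027, 0, 0, 0, 0, 0, 0, -0.027, 0, 0, 0, 0, 0, 0, -0.027, 0],
)

```text
time: 16.55
tool_pos: [0.5537, 0.1985, 0.0775]
ee_rot: [3.142, -0.001, -0.381]
wrist_force: [0.6, -0.5, -1.0]
width: 0.0139
finger_force: 30.0
```

Request:
move_arm(
  steps=[0, 0, 0, 0, 0, -0.001, 0, 0, 0, 0, 0, 0, -0.002, 0, 0, 0, 0, 0, 0, -0.002, 0, 0, 0, 0, 0, 0, -0.002, 0, 0, 0, 0, 0, 0, -0.002, 0.3, 0, 0, 0, 0, 0, -0.002, 0.6, 0, 0, 0, 0, 0, -0.002, 0.6, 0, 0, 0, 0, 0, -0.002, 0.6, 0, 0, 0, 0, 0, -0.002, 0.6, 0, 0, 0, 0, 0, -0.002, 0.6, 0, 0, 0, 0, 0, -0.002, 0.6, 0, 0, 0, 0, 0, -0.002, 0.6],
)

```text
time: 17.75
tool_pos: [0.5537, 0.1985, 0.0755]
ee_rot: [3.142, -0.001, -0.381]
wrist_force: [-0.4, 0.3, 0.0]
width: 0.0564
finger_force: 0.0
```

Request:
move_arm(
  steps=[0, 0, 0, 0, 0, 0.01, 0.6, 0, 0, 0, 0, 0, 0.03, 0.6, 0, 0, 0, 0, 0, 0.06, 0.8, 0, 0, 0, 0, 0, 0.1, 0.8, 0, 0, 0, 0, 0, 0.145, 0.8, 0, 0, 0, 0, 0, 0.175, 0.8, 0, 0, 0, 0, 0, 0.175, 0.8],
)

```text
time: 18.45
tool_pos: [0.556, 0.1991, 0.2583]
ee_rot: [-3.134, -0.012, -0.381]
wrist_force: [0.4, -0.9, -0.1]
width: 0.0753
finger_force: 0.0
```

```bash
python3 - <<'E'
from h import *; from plan import *
np.set_printoptions(precision=4,suppress=True)
o=get_obs();print(o["time"],o["tool_pos"],o["width"],o["joint_positions"])
A,d=snapshot("wrist")
P=world("wrist",d,d>0);q=P[(P[:,2]>.09)&(P[:,2]<.115)&(abs(P[:,0]-.552)<.05)&(abs(P[:,1]-.198)<.05)]
print(len(q),q.mean(0),np.percentile(q[:,2],[5,95]),cv2.minAreaRect(q[:,:2].astype(np.float32)))
q=P[(P[:,2]>.03)&(P[:,2]<.06)&(abs(P[:,0]-.49)<.1)&(abs(P[:,1]-.22)<.07)];c=np.linalg.lstsq(np.c_[q[:,:2],np.ones(len(q))],q[:,2],rcond=None)[0];print("cup rim",len(q),c,np.percentile(q[:,2],[5,95]))
cv2.imwrite("pics/w6.png",A[...,::-1])
q=o["joint_positions"]
s=(np.array([.5536,.1985,.2505]),toolR(-.381,0))
for th in(1.608,-1.534): # tool yaw over carrier
    print(ik(np.array([.4767,-.2168,.25]),toolR(th,0),np.array([-.4,0,1.5,0,1.5,-.4 if th>0 else 2.2])))
E
```

```text
18.45 [0.556  0.1991 0.2583] 0.0752752892701844 [ 0.2483  0.164   1.2093 -0.0007  1.7543  2.2001]
528 [0.5537 0.1975 0.0997] [0.0973 0.1013] ((0.5530089735984802, 0.197797954082489), (0.013364339247345924, 0.03262476995587349), 68.17718505859375)
cup rim 1314 [ 0.0123 -0.0059  0.0392] [0.0307 0.0483]
(array([-0.535 ,  0.0239,  1.3771,  0.    ,  1.7405, -0.5722]), np.float64(2.0066883804463863e-10))
(array([-0.535 ,  0.0239,  1.3771,  0.    ,  1.7405,  2.5698]), np.float64(3.999497345436527e-06))
```

View pics/w6.png

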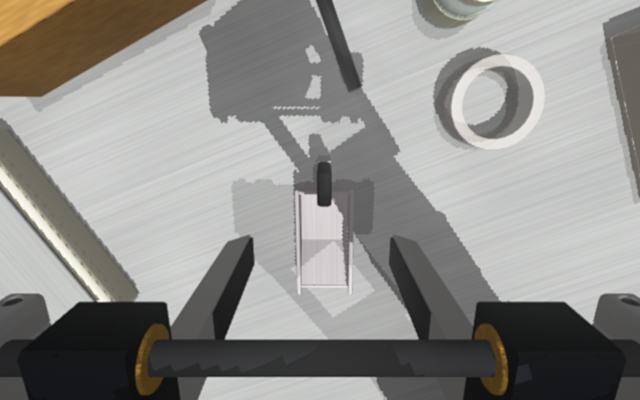

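The cup stands upright and empty at (325,245) in the wrist picture, released. Now I'll move to the carrier grip.

Request:
move_arm(
  steps=[0, 0, 0.08, -0.004, -0.02, 0, 1, 0, 0, 0.18, -0.008, -0.042, 0, 1, 0, 0, 0.28, -0.012, -0.064, 0, 1, 0, 0, 0.38, -0.016, -0.086, 0, 1, 0, 0, 0.48, -0.02, -0.108, 0, 1, 0, 0, 0.58, -0.024, -0.13, 0, 1, 0, 0, 0.68, -0.028, -0.152, 0, 1, 0, 0, 0.78, -0.032, -0.174, 0, 1, 0, 0, 0.88, -0.036, -0.196, 0, 1, 0, 0, 0.98, -0.04, -0.218, 0, 1, 0, 0, 1.08, -0.044, -0.24, 0, 1, 0, 0, 1.18, -0.048, -0.262, 0, 1],
)

```text
time: 19.7
tool_pos: [0.5045, -0.0641, 0.2482]
ee_rot: [-3.138, 0.001, 0.803]
wrist_force: [0.3, -0.2, -1.0]
width: 0.0941
finger_force: 0.0
```

Request:
move_arm(
  steps=[0, 0, 0.1, -0.004, -0.022, 0, 1, 0, 0, 0.2, -0.008, -0.044, 0, 1, 0, 0, 0.3, -0.012, -0.066, 0, 1, 0, 0, 0.4, -0.016, -0.088, 0, 1, 0, 0, 0.5, -0.02, -0.11, 0, 1, 0, 0, 0.6, -0.024, -0.13, -0.01, 1, 0, 0, 0.7, -0.029, -0.145, -0.02, 1, 0, 0, 0.78, -0.029, -0.153, -0.03, 1, 0, 0, 0.814, -0.029, -0.153, -0.04, 1, 0, 0, 0.814, -0.029, -0.153, -0.05, 1, 0, 0, 0.814, -0.029, -0.153, -0.05, 1],
)

```text
time: 20.8
tool_pos: [0.4752, -0.2156, 0.1972]
ee_rot: [-3.137, -0.004, 1.612]
wrist_force: [0.0, -0.5, 0.1]
width: 0.0939
finger_force: 0.0
```

```bash
python3 - <<'E'
from h import *; from plan import *
np.set_printoptions(precision=4,suppress=True)
o=get_obs();print(o["time"],o["tool_pos"],o["ee_rot"],o["width"],o["joint_positions"])
A,d=snapshot("wrist")
P=world("wrist",d,d>0);m=(abs(P[:,0]-.477)<.05)&(abs(P[:,1]+.217)<.06)
q=P[m&(P[:,2]>.113)&(P[:,2]<.13)];print(len(q),q.mean(0),cv2.minAreaRect(q[:,:2].astype(np.float32)))
cv2.imwrite("pics/w7.png",A[...,::-1])
E
```

```text
20.8 [ 0.4752 -0.2156  0.1972] [-3.1366 -0.0043  1.6121] 0.09388117823015209 [-0.5351  0.0348  1.47    0.0009  1.6434 -0.5764]
2458 [ 0.4786 -0.2131  0.1231] ((0.47872117161750793, -0.21578124165534973), (0.01800444722175598, 0.07512906938791275), 2.301292896270752)
```

View pics/w7.png

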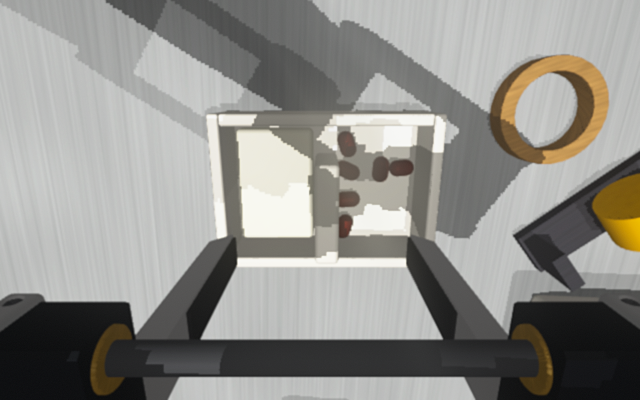

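All six dates are visible right of the grip wall, between (345,145) and (400,168), and the wall at (327,190) is centred between the fingers. I'll descend and close.

Request:
move_arm(
  steps=[0, 0, 0, 0, 0, -0.03, 0.6, 0, 0, 0, 0, 0, -0.06, 0.5, 0, 0, 0, 0, 0, -0.085, 0.5, 0, 0, 0, 0, 0, -0.1, 0.5, 0, 0, 0, 0, 0, -0.108, 0.5, 0, 0, 0, 0, 0, -0.108, 0.4, 0, 0, 0, 0, 0, -0.108, 0, 0, 0, 0, 0, 0, -0.108, 0, 0, 0, 0, 0, 0, -0.108, 0, 0, 0, 0, 0, 0, -0.108, 0, 0, 0, 0, 0, 0, -0.108, 0, 0, 0, 0, 0, 0, -0.108, 0],
)

```text
time: 22.05
tool_pos: [0.4775, -0.2168, 0.0935]
ee_rot: [3.139, 0.0, 1.613]
wrist_force: [2.7, 1.0, 3.3]
width: 0.0177
finger_force: 30.0
```

Request:
move_arm(
  steps=[0, 0, 0, 0, 0, 0, 0, 0, 0, 0, 0, 0, 0, 0, 0, 0, 0, 0, 0, 0, 0, 0, 0, 0, 0, 0, 0, 0, 0, 0, 0, 0, 0, 0, 0, 0, 0, 0, 0, 0, 0, 0],
)

```text
time: 22.65
tool_pos: [0.4775, -0.2168, 0.0935]
ee_rot: [3.139, 0.0, 1.613]
wrist_force: [3.6, 0.8, 5.9]
width: 0.0178
finger_force: 30.0
```

Gripped at 17.8 mm with 30 N (the wall is 18 mm). I'll lift 12 cm slowly.

Request:
move_arm(
  steps=[0, 0, 0, 0, 0, 0.001, 0, 0, 0, 0, 0, 0, 0.003, 0, 0, 0, 0, 0, 0, 0.006, 0, 0, 0, 0, 0, 0, 0.01, 0, 0, 0, 0, 0, 0, 0.016, 0, 0, 0, 0, 0, 0, 0.022, 0, 0, 0, 0, 0, 0, 0.028, 0, 0, 0, 0, 0, 0, 0.034, 0, 0, 0, 0, 0, 0, 0.04, 0, 0, 0, 0, 0, 0, 0.046, 0, 0, 0, 0, 0, 0, 0.052, 0, 0, 0, 0, 0, 0, 0.058, 0],
)

```text
time: 23.85
tool_pos: [0.4767, -0.2165, 0.1511]
ee_rot: [3.141, -0.001, 1.613]
wrist_force: [0.7, -0.2, -4.4]
width: 0.0179
finger_force: 30.0
```

Request:
move_arm(
  steps=[0, 0, 0, 0, 0, 0.006, 0, 0, 0, 0, 0, 0, 0.012, 0, 0, 0, 0, 0, 0, 0.019, 0, 0, 0, 0, 0, 0, 0.026, 0, 0, 0, 0, 0, 0, 0.033, 0, 0, 0, 0, 0, 0, 0.04, 0, 0, 0, 0, 0, 0, 0.047, 0, 0, 0, 0, 0, 0, 0.053, 0, 0, 0, 0, 0, 0, 0.058, 0, 0, 0, 0, 0, 0, 0.061, 0, 0, 0, 0, 0, 0, 0.063, 0, 0, 0, 0, 0, 0, 0.063, 0],
)

```text
time: 25.05
tool_pos: [0.4767, -0.2165, 0.2137]
ee_rot: [3.141, -0.001, 1.613]
wrist_force: [0.4, 0.2, -3.8]
width: 0.0178
finger_force: 30.0
```

Request:
move_arm(
  steps=[0, 0, 0, 0, 0, 0, 0, 0, 0, 0, 0, 0, 0, 0, 0, 0, 0, 0, 0, 0, 0, 0, 0, 0, 0, 0, 0, 0, 0, 0, 0, 0, 0, 0, 0, 0, 0, 0, 0, 0, 0, 0, 0, 0, 0, 0, 0, 0, 0, 0, 0, 0, 0, 0, 0, 0],
)

```text
time: 25.85
tool_pos: [0.4767, -0.2165, 0.2135]
ee_rot: [-3.142, -0.001, 1.613]
wrist_force: [0.9, -0.5, -4.2]
width: 0.0176
finger_force: 30.0
```

```bash
python3 - <<'E'
from h import *; from plan import *
np.set_printoptions(precision=4,suppress=True)
o=get_obs();print(o["time"],o["tool_pos"],o["ee_rot"],o["width"],o["finger_force"],o["wrist_force"])
w,dw=snapshot("wrist"); A,d=snapshot("scene")
for c,dd in(("wrist",dw),("scene",d)):
    P=world(c,dd,dd>0); z=P[:,2]; q=P[(abs(P[:,0]-.477)<.115)&(abs(P[:,1]+.217)<.085)&(z>.17)&(z<.195)]
    c_=np.linalg.lstsq(np.c_[q[:,:2],np.ones(len(q))],q[:,2],rcond=None)[0]; print(c,"rim",len(q),np.median(q[:,2]),"slopes",c_[:2])
cv2.imwrite("pics/m8.png",np.hstack([A[60:260,180:430].repeat(2,0).repeat(2,1)[:, :480],cv2.resize(w[60:300,160:480],(320,400))])[...,::-1])
E
```

```text
25.85 [ 0.4767 -0.2165  0.2135] [-3.1416 -0.001   1.6129] 0.01763978809397192 29.998424649238586 [ 0.8858 -0.4799 -4.1587]
wrist rim 18307 0.18383073468343178 slopes [-0.0015  0.0145]
scene rim 1355 0.18209664035419912 slopes [-0.0001  0.0001]
```

View pics/m8.png

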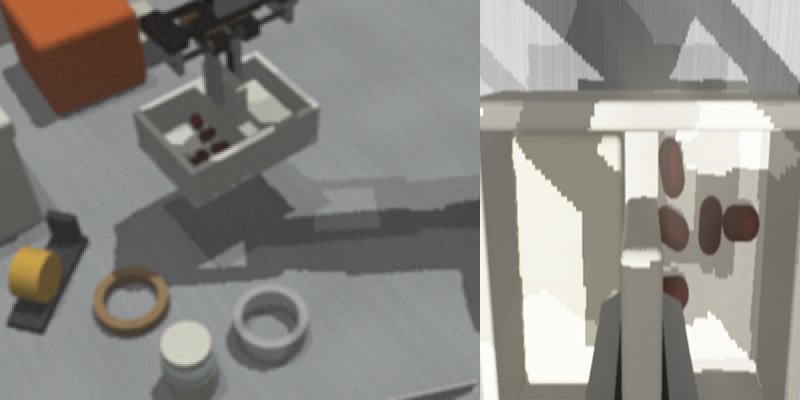

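The carrier is level with its rim at about 0.184 m, so the underside is about 0.12 m up. The dates and cold pack are in their bays and the grip is steady at 30 N.

```bash
python3 -c "
from bench import *
print(close_job())"
```

```text
the job is handed in; nothing more can be done
None
```

I handed the job in with the carrier held level and steady about 12 cm above the bench, the dates and cold pack in their bays, and the empty cup standing upright and released. `close_job()` returned no verdict.

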